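# Tidy the book rack: push the book in, close the row with the bookend

## Robot

A 6-joint arm with a two-finger parallel gripper is mounted at the origin on the work surface. World frame = base frame: x ahead of the robot, y to its left, z up, the work surface at z = 0. Lengths are in m, angles in degrees, forces in N, time in s.
With the tool pointing down it reaches from about 0.3 to 0.75 m from the base axis. Payload 8.5 kg.
Tool frame: the origin (TCP) lies midway between the tips of the shut fingers; the grasp point (between the pads) lies grasp_offset behind it (grasp_offset is the distance from the TCP to the grasp point, in m); z points along the fingers, y is the line along which they close (so a half turn about z gives the same grasp; the last joint's range is limited). The gripper opens to 85 mm and grips with 20 to 120 N. Pads are 22 mm wide; open, the fingers measure 114 mm over their backs; the gripper's body (76 mm by 85 mm) begins 54 mm behind the grasp point. The pads swing forward as they close: fully open they stand 13 mm farther back than shut.
Start: joints at [-79.028, 21.807, 74.336, -0, 83.858, -12.336], TCP at [0.218, -0.505, 0.194] pointing down, gripper open.
Joint ranges: [-178.18, 178.18], [-50.72, 133.34], [12.68, 142.11], [-81.47, 261.47], [9.98, 163.14], [-165.26, 165.26]. Speed limits (degrees/s): [136.94, 136.94, 180, 180, 180, 180].

## Interface

Orientations are given as a 3x3 rotation matrix whose columns are the frame's x, y, z axes.
In Python, from rig import observe, get_image, camera_params, close_job, grasp_offset gives the robot as it stands.
- The arm moves only by the shell command python3 -m handwheel 'ROWS' [OPENING] [FORCE]. ROWS is JSON, a list of rows, each a list of 2 entries, a list of its own where there are three numbers: the shift along the tool's x, y, z as a fraction of full scale, then the turn, a rotation vector about the tool's x, y, z as a fraction of full scale. In form: [[[dx, dy, dz], [ax, ay, az]], ...]. A call has 1 to 10 rows; each row is the pose to reach, as a shift and turn from the pose commanded when the call began, along the tool's axes at that moment, turning the shorter way round; what a row does not reach only later rows make up. Full scale, the value 1, is 0.5 m for a shift and pi rad for a turn. A row lasts 1/10 s, in which the tool goes at most 50 mm and 8.59 degrees, less where a joint would pass 70% of its speed; a pose out of reach is approached as far as the arm can. A call with a number of a shift or a turn outside -1 to 1 is refused whole. A call with a gripper value outside its range is refused whole. OPENING is the opening, from 0 (shut) to 1 (fully open), set as the call begins (- or left out, the last holds). The fingers move at their own pace and stop on an object; FORCE is the grip in N (left out, the last holds). Time passes only in rows, so rows that repeat a pose let the fingers close. It gives the time, the measured TCP pose, the force, the opening and the grip force at its end, in the units of the state.
- observe(): the state, without advancing time (a new reading comes with each control period).
- get_image(name): name is "side" or "top" or "wrist"; returns (picture, depth): 420x560x3 uint8, red, green, blue; 420x560 float32, m along the optical axis (not along the pixel's ray), 0 where there is no reading.
- camera_params(name): a dict with "K" (3x3 intrinsics, pixels), "R" (3x3) and "t" (3): a world point X has camera coordinates R X + t. Camera axes: x right, y down, z forward; pixel columns grow to the right and rows downward; lengths in m; the calibration is good to about 2 mm. A picture is of the moment at which its call begins: read the wrist's pose just before it. camera_params takes no time and is no camera call; for the wrist camera it gives the pose at the moment of the call.
- close_job(): hands the job in; it is judged then, once.
The state is a dict: "time_s": time; "q": joint angles; "qvel": joint speeds; "joint_efforts": joint torques, N m; "position": TCP position; "tool_rot": TCP orientation; "ft_force": force on the tool from outside, world axes, zero at the start; "wrist_torque": the same for the moment, N m; "grip_width": finger opening in m; "gripper_force": force on a finger pad.
Only numpy, scipy, OpenCV 4.12 (cv2) and the standard library are available. Lean on these libraries where they do the work, as an engineer would, in place of code of your own. Each camera call takes 0.05 s, during which the arm holds its last target. There are 200 camera calls.

## Task

Tidy the book rack: push the book that sticks out back in until it meets the back board like its neighbours, and slide the wooden bookend along until the three books stand upright and close together, without gaps, between the end panel and the bookend, which ends square against the last book. Only push, gently, with the fingers: lift nothing off the rack, tip nothing over, and leave the bottle, mug and stapler alone.

Things in the scene. Friction and masses are not known exactly. Their poses are not given: they have to be found in the camera images.
- rack: white book rack fixed to the desk, 440 (y) x 148 (x) mm. Origin at desk level; x points to the back board, y along the row to the end panel. Base board top z=12 mm, x -72..76, y -220..220. End panel: inner face y=+200, top z=212. Back board: front face x=+64, top z=70; a book against it has origin x=0. Front and -y end open. Slippery: friction about 0.35 under books and bookend
- book_red: red hardback, white bands on its spine, standing loose on the rack's base board: 128 mm deep (x), 38 thick (y), 182 tall, 350-670 g. Origin: centre of its underside; the spine is the face at x=-64, towards the robot. The books stand in any order, 5-20 mm apart; the middle one starts 30 to 55 mm out towards the robot
- book_blue: dark blue hardback, yellow bands on its spine, standing loose on the rack's base board: 128 mm deep (x), 34 thick (y), 182 tall, 350-670 g. Origin: centre of its underside; the spine is the face at x=-64, towards the robot. The books stand in any order, 5-20 mm apart; the middle one starts 30 to 55 mm out towards the robot
- book_green: green hardback, white bands on its spine, standing loose on the rack's base board: 128 mm deep (x), 30 thick (y), 182 tall, 350-670 g. Origin: centre of its underside; the spine is the face at x=-64, towards the robot. The books stand in any order, 5-20 mm apart; the middle one starts 30 to 55 mm out towards the robot
- bookend: loose L-shaped pale wood bookend, 640-960 g, on the rack's base board on the -y side of the books. Origin: bottom centre of its flat face to the books (face y=0, looking to +y). Upright 90 (x) x 16 x 150 mm tall. Heavy foot 90 wide, 25 high, runs to y=-100; a brace 14 wide above it, y -16..-63. When the 102 mm row is tight against the end panel its face is at rack y=+98
- bookend_foot_end (a point): centre of the outer end face of the bookend's foot (bookend y = -100 mm, z = 12.5 mm): the face to push on
- bottle: bystander: green glass drinking bottle with white cap, 68 mm across, 200 mm tall; origin at the centre of its underside
- mug: bystander: white mug, 80 mm across, 90 mm tall, with a handle at its +y side (reaching some 35 mm out); origin at the centre of its underside
- stapler: bystander: blue and black stapler, 140 mm long (x), 34 mm wide, 55 mm tall; origin at the centre of its underside
Mind the look-alikes: they are no part of the job. What is shaped like the book_red but pink is not meant.

How it is judged (in metres and radians):
At the end, for the whole second after the job is handed in: Three books upright (0.06 rad), at rest, each within 6 mm of home against the back board, between end panel and bookend; bookend upright, square within 0.07 rad, within 40 mm of mid-depth, its face at most 6 mm short of where the tight row puts it (x of book_red in the frame of rack between -0.006 and 0.006 m and y of each of book_red, book_blue, book_green in the frame of rack above 0.1 m and angle between each of book_red, book_blue, book_green, bookend's own z axis and vertical below 0.06 rad and linear speed of each of book_red, book_blue, book_green, bookend below 0.02 m/s and x of book_blue in the frame of rack between -0.006 and 0.006 m and x of book_green in the frame of rack between -0.006 and 0.006 m and y of bookend in the frame of rack above 0.092 m and x of bookend in the frame of rack between -0.04 and 0.04 m and angle between the x axis of bookend and the x axis of rack, either way round below 0.07 rad); the robot touches nothing.
It fails at once if a book or the bookend is lifted more than 18 mm off the rack's base board (z of any of book_red, book_blue, book_green, bookend in the frame of rack above 0.03 m).
It fails at once if a book or the bookend tips by more than 0.25 rad (angle between any of book_red, book_blue, book_green, bookend's own z axis and vertical above 0.25 rad).
It fails at once if the fingers press or squeeze a book or the bookend with more than 40 N (contact force between the fingers and book_red above 40 N or contact force between the fingers and book_blue above 40 N or contact force between the fingers and book_green above 40 N or contact force between the fingers and bookend above 40 N).
It fails at once if the bottle, the mug or the stapler is moved more than 20 mm (distance of any of bottle, mug, stapler from where it was at the start of the episode above 0.02 m).
It also fails if it takes over 54 s, if anything falls off the work surface, if the arm or the gripper's body presses on something with over 40 N, if the wrist force passes 120 N, or if a joint passes its speed limit or range.

## Working session

There is one attempt and no reset: what is moved stays moved. The work goes in short steps, Python scripts to look and compute and a shell command to move; the robot and the scene stay as the last step left them, time stands still between calls to the robot, and variables do not carry over. Pictures are saved under pics/ and viewed, at most 10 in all, crops included, and the job is handed in when it is done.

```bash
mkdir -p pics; ls
python3 - <<'E'
from rig import *
import cv2,numpy as np
np.set_printoptions(precision=4,suppress=True)
print(observe(), grasp_offset)
for n in("top","side"):
    p,d=get_image(n); cv2.imwrite(f"pics/{n}0.png",p[:,:,::-1]); np.savez(f"{n}0.npz",p=p,d=d,**camera_params(n)); print(camera_params(n))
E
```

```text
pics
{'time_s': 0.0, 'q': array([-79.0287,  21.8408,  74.3857,  -0.0003,  83.8579, -12.3353]), 'qvel': array([ 0.0622, -0.0469, -0.0783,  0.0118,  0.0454, -0.0571]), 'joint_efforts': array([ -0.002 , -44.8465, -23.1281,  -0.0003,   0.0047,  -0.    ]), 'position': array([ 0.2175, -0.5048,  0.193 ]), 'tool_rot': array([[ 0.9184,  0.3957, -0.0003],
       [ 0.3957, -0.9184,  0.0014],
       [ 0.0003, -0.0014, -1.    ]]), 'ft_force': array([-0.0065, -0.9341,  0.2   ]), 'wrist_torque': array([ 0.0011, -0.0416,  0.0128]), 'gripper_force': 0.0, 'grip_width': 0.08512576756336954} 0.0187
{'K': array([[481.9327,   0.    , 281.0823],
       [  0.    , 481.9327, 222.7251],
       [  0.    ,   0.    ,   1.    ]]), 'R': array([[ 0.034 , -0.9994, -0.0014],
       [-0.9786, -0.033 , -0.2033],
       [ 0.2032,  0.0083, -0.9791]]), 't': array([-0.009 ,  0.5741,  1.3419])}
{'K': array([[440.2282,   0.    , 276.9084],
       [  0.    , 440.2282, 208.2908],
       [  0.    ,   0.    ,   1.    ]]), 'R': array([[ 0.8108,  0.5852,  0.0125],
       [ 0.4502, -0.6098, -0.6523],
       [-0.3741,  0.5345, -0.7579]]), 't': array([-0.4679, -0.2204,  1.6552])}
```

View pics/top0.png

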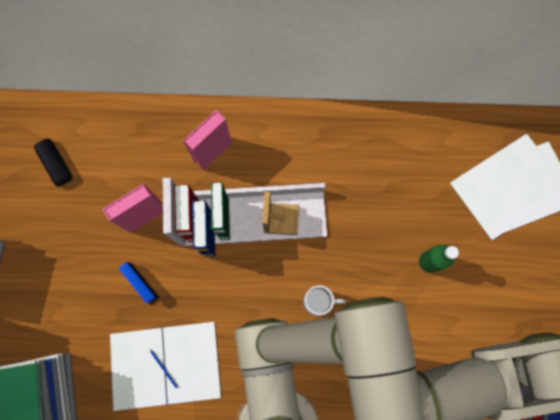

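View pics/side0.png

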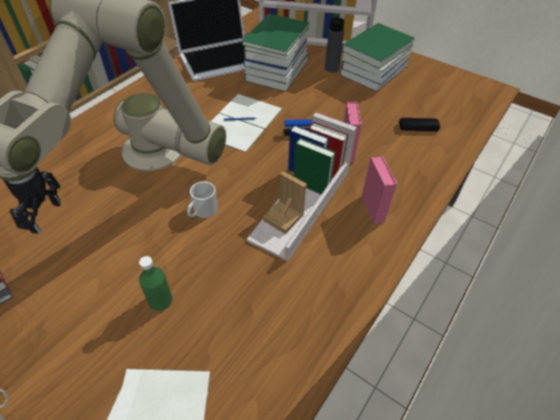

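The top view shows the rack spanning about (165–327, 180–245). From the end panel at left, the books are red (184,210), blue (203,228, sticking out) and green (220,208). The bookend is at (280,215), slightly turned, and the mug at (320,300) stands in front.

```bash
cat > h.py <<'E'
import numpy as np,cv2
def cloud(p,d,K,R,t):
    v,u=np.indices(d.shape); c=np.stack([(u-K[0,2])/K[0,0]*d,(v-K[1,2])/K[1,1]*d,d],-1)
    return (c-t)@R
def rect(P):
    (c,s,a)=cv2.minAreaRect((P[:,:2]*1000).astype(np.float32)); return np.round(c,1),np.round(s,1),round(a,2),len(P)
E
python3 - <<'E'
from h import *
f=np.load("top0.npz"); p=f["p"];d=f["d"]; X=cloud(p,d,f["K"],f["R"],f["t"])
hsv=cv2.cvtColor(p,cv2.COLOR_RGB2HSV); H,S,V=[hsv[...,i].astype(int) for i in range(3)]
roi=np.zeros(d.shape,bool); roi[172:258,160:335]=1
Z=X[...,2]
def rep(n,m):
    m=m&(d>0); 
    P=X[m]; 
    if len(P)<5: print(n,len(P));return
    print(n,*rect(P),'z',np.round(np.median(P[:,2]),4),'min',P.min(0).round(4),'max',P.max(0).round(4))
print('desk z',np.median(Z[260:280,200:260]))
rep('base',roi&(abs(Z-.012)<.006)&(S<60))
rep('back',roi&(abs(Z-.07)<.006)&(S<60))
rep('panel',roi&(abs(Z-.212)<.007))
top=roi&(abs(Z-.194)<.008)
n,l,st,_=cv2.connectedComponentsWithStats(top.astype(np.uint8))
for i in range(1,n):
    if st[i,4]>20: rep('top%d %s'%(i,np.median(p[l==i],0)),l==i)
wood=roi&(H>8)&(H<25)&(S>70)&(np.indices(d.shape)[1]>255)&(np.indices(d.shape)[1]<305)&(np.indices(d.shape)[0]>190)&(np.indices(d.shape)[0]<236)
rep('uprighttop',wood&(abs(Z-.162)<.007)); rep('foot',wood&(abs(Z-.037)<.007))
rep('mug',(abs(Z-.09)<.006)&(np.indices(d.shape)[0]>280)&(np.indices(d.shape)[0]<320)&(abs(np.indices(d.shape)[1]-325)<25))
for n,b in(("rack",(165,330,172,258)),):
    y=np.s_[b[2]:b[3],b[0]:b[1]]
    cv2.imwrite("pics/crop0.png",cv2.resize(p[y][:,:,::-1],None,fx=4.5,fy=4.5,interpolation=cv2.INTER_CUBIC))
E
```

```text
desk z 7.599147095763691e-05
base [593.9 122.2] [139.1 488.4] 5.64 3107 z 0.012 min [ 0.5082 -0.1247  0.006 ] max [0.6851 0.3691 0.018 ]
back [642.8 124.1] [181.1 450.6] 32.78 492 z 0.0694 min [ 0.4738 -0.112   0.064 ] max [0.6958 0.3048 0.076 ]
panel [580.9 307.2] [147.9  21.4] 6.04 447 z 0.2116 min [0.5065 0.2902 0.2051] max [0.6539 0.3245 0.2187]
top1 [84. 78. 78.] [604.8 300. ] [98.  2.] 5.67 45 z 0.1954 min [0.556  0.2954 0.1877] max [0.6535 0.3055 0.2019]
top2 [209.  218.5 210.5] [589.6 180.6] [128.9  30.4] 4.92 520 z 0.1908 min [0.5256 0.1609 0.186 ] max [0.6549 0.2001 0.2015]
top3 [187.5 190.  184. ] [580.1 272.5] [127.6  39.3] 5.2 658 z 0.1906 min [0.5156 0.2475 0.186 ] max [0.6451 0.296  0.2001]
top4 [225. 229. 227.] [537.6 223.5] [127.   34.9] 4.76 579 z 0.1909 min [0.474  0.2016 0.186 ] max [0.6003 0.2444 0.2008]
uprighttop [595.2  51.6] [16.  90.6] 88.16 187 z 0.1614 min [0.5501 0.0425 0.1555] max [0.6406 0.0598 0.1681]
foot [607.4  13.7] [104.3 118.2] 88.9 724 z 0.037 min [ 0.5474 -0.0386  0.0301] max [0.6675 0.0647 0.044 ]
mug [ 355.9 -102.7] [76.8 78. ] 46.24 132 z 0.0899 min [ 0.3163 -0.1487  0.0842] max [ 0.3954 -0.063   0.0958]
```

View pics/crop0.png

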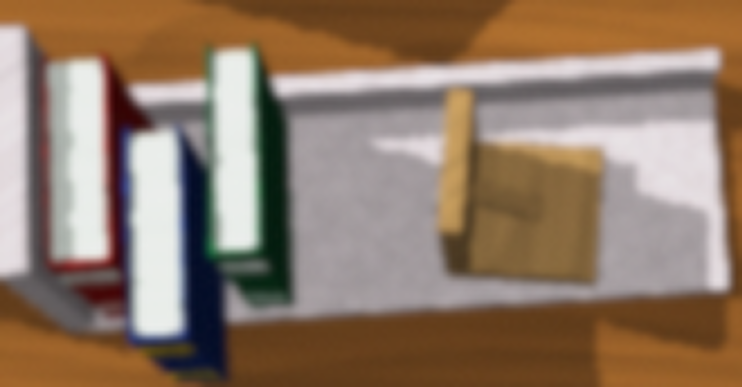

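Measured: rack yaw is about 5.5° and its origin about (0.599, 0.098). In rack y the books are red 175, blue 131 (x −49) and green 83. The given thicknesses and the 30 mm of total gaps agree with this. The bookend face is at y≈−38, yawed −7° relative to the rack. First I raise the arm, then go to the blue spine with the fingers shut and tilted forward.

```bash
cat >> h.py <<'E'
from scipy.spatial.transform import Rotation as Ro
A=np.deg2rad(5.5);O=np.array([.599,.098,0]);a=np.array([np.cos(A),np.sin(A),0]);b=np.array([-a[1],a[0],0]);Zu=np.array([0,0,1.])
def rackpt(x,y,z): return O+a*x/1000+b*y/1000+Zu*z/1000
def rot(tilt,yax,fwd):  # tool y axis, tilt of tool z from down toward fwd
    t=np.deg2rad(tilt); z=np.sin(t)*fwd-np.cos(t)*Zu; return np.column_stack([np.cross(yax,z),yax,z])
def plan(p0,R0,p,R):
    return np.round(R0.T@(p-p0)/.5,4).tolist(), np.round(Ro.from_matrix(R0.T@R).as_rotvec()/np.pi,4).tolist()
def inrack(p): q=(np.array(p)-O); return np.round([q@a*1000,q@b*1000,q[2]*1000],1)
E
python3 -m handwheel '[[[0,0,-0.1],[0,0,0]],[[0,0,-0.2],[0,0,0]],[[0,0,-0.26],[0,0,0]],[[0,0,-0.26],[0,0,0]]]' 0 20
python3 - <<'E'
from h import *; from rig import *
s=observe();p0,R0=s['position'],s['tool_rot']
R=rot(40,-b,a)
print(plan(p0,R0,np.array([.36,-.05,.32]),rot(0,-b,a)))
print(plan(np.array([.36,-.05,.32]),rot(0,-b,a),rackpt(-160,131,200),R),rackpt(-160,131,200))
print(plan(rackpt(-160,131,200),R,rackpt(-140,131,75),R),plan(rackpt(-160,131,200),R,rackpt(-130,131,200),R))
E
```

```text
time_s: 0.5
position: [0.2179, -0.5061, 0.3278]
tool_rot: [[0.918, 0.396, 0.002], [0.396, -0.918, -0.008], [-0.002, 0.008, -1.0]]
ft_force: [0.4, -0.3, -0.3]
grip_width: 0.028
gripper_force: 0.0
([0.6221, -0.7253, 0.0089], [0.0025, 0.0002, 0.099])
([0.1842, -0.5108, 0.24], [-0.0, 0.2222, -0.0]) [0.42718081 0.21306158 0.2       ]
([-0.1301, -0.0, 0.2172], [0.0, 0.0, 0.0]) ([0.046, 0.0, 0.0386], [0.0, 0.0, 0.0])
```

```bash
python3 -m handwheel '[[[0.062,-0.073,0],[0,0,0.02]],[[0.124,-0.145,0],[0,0,0.05]],[[0.187,-0.218,0],[0,0,0.08]],[[0.249,-0.29,0],[0,0,0.099]],[[0.311,-0.363,0],[0,0,0.099]],[[0.373,-0.435,0],[0,0,0.099]],[[0.435,-0.508,0],[0,0,0.099]],[[0.498,-0.58,0],[0,0,0.099]],[[0.56,-0.653,0],[0,0,0.099]],[[0.622,-0.725,0.009],[0.0025,0,0.099]]]' 
python3 -m handwheel '[[[0.622,-0.725,0],[0,0,0]]]' 2>&1 | head -0
python3 - <<'E'
from h import *; from rig import *
s=observe();print(s['time_s'],inrack(s['position']),s['position'],s['grip_width'])
R=rot(40,-b,a)
print(plan(s['position'],s['tool_rot'],rackpt(-160,131,200),R))
E
```

```text
time_s: 1.5
position: [0.3596, -0.047, 0.3185]
tool_rot: [[0.995, 0.095, -0.002], [0.095, -0.995, 0.008], [-0.002, -0.008, -1.0]]
ft_force: [0.9, -0.9, 0.3]
grip_width: 0.0002
gripper_force: 0.0
1.6 [-220.4  -83.1  318.5] [ 0.3875923  -0.00588365  0.31846236] 0.00023418704327181746
([0.1212, -0.4264, 0.2401], [-0.0025, 0.2231, -0.0011])
```

That stray extra row moved the arm 50 mm, high up and clear of everything, so it did no harm. I go on from the measured pose.

```bash
python3 -m handwheel '[[[0.02,-0.07,0.02],[0,0.03,0]],[[0.04,-0.14,0.05],[0,0.07,0]],[[0.06,-0.21,0.08],[0,0.11,0]],[[0.08,-0.28,0.12],[0,0.15,0]],[[0.1,-0.35,0.16],[0,0.19,0]],[[0.12,-0.4,0.2],[-0.0025,0.223,-0.001]],[[0.12,-0.426,0.24],[-0.0025,0.223,-0.001]],[[0.12,-0.426,0.24],[-0.0025,0.223,-0.001]]]'
python3 - <<'E'
from h import *; from rig import *
s=observe();print(s['time_s'],inrack(s['position']),s['ft_force'])
R=rot(40,-b,a)
print(plan(s['position'],s['tool_rot'],rackpt(-140,131,75),R))
E
```

```text
time_s: 2.4
position: [0.4246, 0.2117, 0.1964]
tool_rot: [[0.766, 0.1, 0.634], [0.078, -0.995, 0.062], [0.637, 0.002, -0.77]]
ft_force: [0.2, -0.4, -0.0]
grip_width: 0.0001
gripper_force: 0.0
2.4 [-162.7  129.8  196.4] [ 0.18772685 -0.37971466 -0.02643981]
([-0.1198, -0.0026, 0.2161], [-0.0003, 0.0022, 0.0013])
```

Next I descend in front of the spine, then push in 5 mm rows along rack x (tool x 0.00766, z 0.00643 per 5 mm).

```bash
python3 -m handwheel '[[[-0.03,0,0.054],[0,0,0]],[[-0.06,-0.001,0.108],[0,0,0]],[[-0.09,-0.002,0.162],[0,0,0]],[[-0.12,-0.0026,0.216],[0,0.002,0]],[[-0.12,-0.0026,0.216],[0,0.002,0]],[[-0.12,-0.0026,0.216],[0,0.002,0]]]'
python3 -m handwheel '[[[0.0077,0,0.0064],[0,0,0]],[[0.0153,0,0.0129],[0,0,0]],[[0.023,0,0.0193],[0,0,0]],[[0.0306,0,0.0257],[0,0,0]],[[0.0383,0,0.0321],[0,0,0]],[[0.046,0,0.0386],[0,0,0]],[[0.0536,0,0.045],[0,0,0]],[[0.0613,0,0.0514],[0,0,0]]]'
python3 - <<'E'
from h import *; from rig import *
s=observe();print(s['time_s'],inrack(s['position']),s['ft_force'])
p,d=get_image("side");X=cloud(p,d,**camera_params("side"))
cv2.imwrite("pics/s1.png",cv2.resize(p[90:270,200:400,::-1],None,fx=3,fy=3))
E
```

```text
time_s: 3.0
position: [0.4518, 0.222, 0.0905]
tool_rot: [[0.766, 0.085, 0.637], [0.077, -0.996, 0.04], [0.638, 0.018, -0.77]]
ft_force: [-0.5, -0.5, -0.2]
grip_width: -0.0001
gripper_force: 0.0
time_s: 3.8
position: [0.4918, 0.225, 0.0917]
tool_rot: [[0.766, 0.083, 0.638], [0.074, -0.996, 0.04], [0.639, 0.016, -0.769]]
ft_force: [-2.7, 0.4, 1.1]
grip_width: 0.0002
gripper_force: 1.1
3.8 [-94.5 136.7  91.7] [-2.72261606  0.35690262  1.14397088]
```

View pics/s1.png

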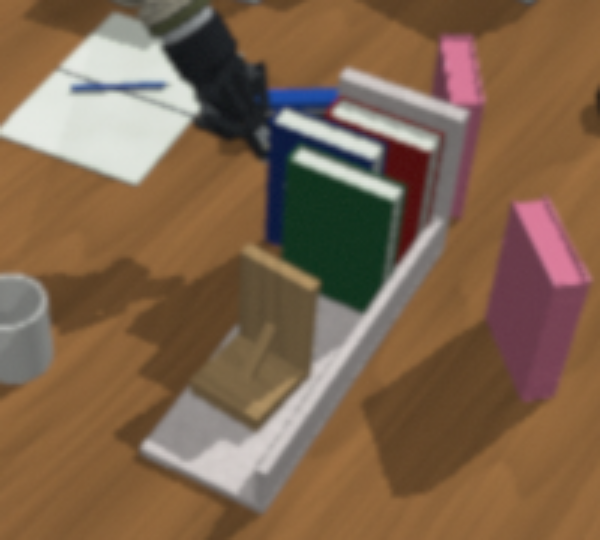

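The picture shows the fingers touching the blue spine, with the book already moving (2.7 N), but the fingers are 6 mm too far left. I back off 10 mm, centre and lower them, then push on.

```bash
python3 -m handwheel '[[[-0.0153,0,-0.0129],[0,0,0]],[[-0.0306,0.011,0],[0,0,0]],[[-0.0306,0.011,0],[0,0,0]],[[-0.0306,0.011,0],[0,0,0]]]'
python3 - <<'E'
from h import *; from rig import *
s=observe();print(s['time_s'],inrack(s['position']),s['ft_force'])
print(plan(s['position'],s['tool_rot'],rackpt(-80,131,s['position'][2]*1000),rot(40,-b,a)))
p,d=get_image("top");X=cloud(p,d,**camera_params("top"))
Z=X[...,2];m=np.zeros(d.shape,bool);m[172:258,160:245]=1
m&=abs(Z-.194)<.008
n,l,st,_=cv2.connectedComponentsWithStats(m.astype(np.uint8))
for i in range(1,n):
    if st[i,4]>100: c,sz,an,_=rect(X[l==i]); print(inrack([*(c/1000),0]),sz,an)
E
```

```text
time_s: 4.25
position: [0.48, 0.2227, 0.085]
tool_rot: [[0.768, 0.079, 0.636], [0.074, -0.997, 0.034], [0.637, 0.021, -0.771]]
ft_force: [-0.0, 0.4, -0.2]
grip_width: -0.0
gripper_force: 0.0
4.25 [-106.5  135.5   85. ] [-0.01382464  0.42502135 -0.17521816]
([0.0408, 0.0081, 0.0339], [0.0086, 0.0026, 0.0002])
[-1.  83.3  0. ] [128.1  30.6] 4.91
[ -2.4 175.2   0. ] [128.7  39.3] 5.33
[-47.4 130.7   0. ] [127.4  35. ] 5.28
```

Run:
```python
from h import *; from rig import *
s=observe();print(s['q'].round(1),s['position'],s['joint_efforts'].round(1))
c=camera_params("side");K,R,t=c['K'],c['R'],c['t']
pr=lambda P:(lambda q:(q[:2]/q[2]).round(1))(K@(R@P+t))
P=s['position'];print('tcp px',pr(P),'fingerback',pr(P-.05*s['tool_rot'][:,2]))
for x,y,z in((-111,131+17,194),(-111,131-17,194),(-111,131-17,12),(-64,68,194),(-64,68,12)): print(x,y,z,pr(rackpt(x,y,z)))
p,d=get_image("side");cv2.imwrite("pics/s2.png",cv2.resize(p[90:180,230:330,::-1],None,fx=6,fy=6,interpolation=cv2.INTER_CUBIC))
```

```text
[ 17.1  19.  117.5 -61.8  10.1 160.4] [0.48002867 0.2228001  0.08507752] [ -0.  -32.1 -13.1  -0.3  -0.5   0. ]
tcp px [292.1 152. ] fingerback [284.6 140.1]
-111 148 194 [294.  124.7]
-111 114 194 [288.9 130.4]
-111 114 12 [287.2 170.4]
-64 68 194 [294.8 143.3]
-64 68 12 [292.5 183.2]
```

View pics/s2.png

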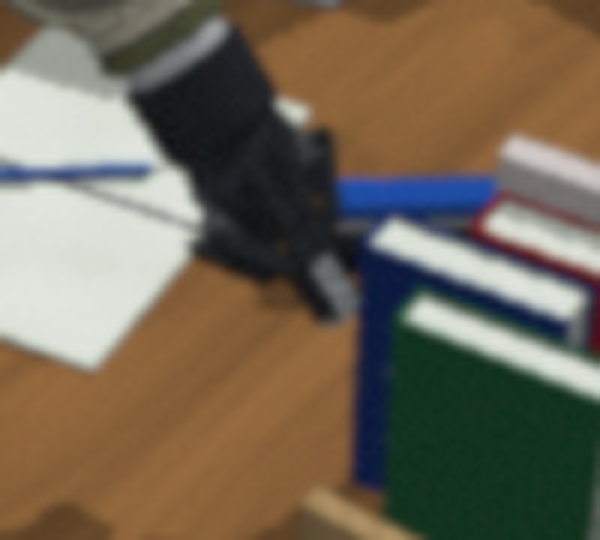

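Joint 5 is at its limit (10.1°), so 40° of tilt is too much here; I will use 25°. The seen fingertip (crop 345,318) also differs from the computed TCP pixel, so I check it with depth before pushing on.

Run:
```python
from h import *; from rig import *
s=observe()
c=camera_params("side");p,d=get_image("side");X=cloud(p,d,**c)
T=(X-s['position'])@s['tool_rot']*1000
m=(d>0)&(np.abs(T)<60).all(-1)&(p.max(-1)<130)|((d>0)&(np.abs(T)<25).all(-1))
v,u=np.nonzero((d>0)&(abs(T[...,0])<40)&(abs(T[...,1])<40)&(T[...,2]>-70)&(T[...,2]<40))
for i in range(0,len(v),6):
    print((u[i],v[i]),T[v[i],u[i]].round(0),p[v[i],u[i]],inrack(X[v[i],u[i]]))
```

```text
(np.int64(285), np.int64(133)) [  7. -13. -69.] [74 78 80] [-144.9  150.3  142.8]
(np.int64(283), np.int64(136)) [ 14.  10. -70.] [88 93 94] [-139.8  127.4  148.1]
(np.int64(283), np.int64(137)) [  5.   4. -64.] [72 76 78] [-143.1  133.7  137.8]
(np.int64(280), np.int64(138)) [ -1.  12. -67.] [33 29 28] [-150.   125.1  136.6]
(np.int64(286), np.int64(138)) [  9.  -2. -55.] [109 114 116] [-134.2  139.   133.5]
(np.int64(282), np.int64(139)) [  6.  13. -62.] [25 27 29] [-141.6  124.2  136.6]
(np.int64(288), np.int64(139)) [  9.  -8. -47.] [93 96 99] [-129.4  144.8  126.9]
(np.int64(285), np.int64(140)) [  6.   4. -51.] [74 77 80] [-134.8  133.4  128.5]
(np.int64(281), np.int64(141)) [ -2.  15. -57.] [71 53 37] [-144.2  122.3  128. ]
(np.int64(287), np.int64(141)) [ 10.   2. -45.] [103 106 106] [-127.8  135.   125.9]
(np.int64(284), np.int64(142)) [  4.  11. -48.] [39 39 38] [-134.4  125.9  125.2]
(np.int64(290), np.int64(142)) [ 38.  21. -45.] [38 38 63] [-106.3  116.2  144.9]
(np.int64(287), np.int64(143)) [ 11.   8. -41.] [116  98  82] [-124.   128.4  123.5]
(np.int64(285), np.int64(
[... 1036 characters left out ...]
64(158)) [-3. 21. 10.] [18 27 61] [-102.6  114.6   75.4]
(np.int64(290), np.int64(159)) [-7. 20. 14.] [22 31 63] [-102.7  115.1   70.3]
(np.int64(290), np.int64(160)) [-9. 21. 18.] [16 28 61] [-102.3  114.6   66.1]
(np.int64(290), np.int64(161)) [-9. 23. 20.] [21 30 62] [-100.9  112.3   63.9]
(np.int64(290), np.int64(162)) [-16.  19.  26.] [20 28 63] [-102.9  116.6   54.8]
(np.int64(290), np.int64(163)) [-16.  22.  28.] [17 29 63] [-100.9  113.1   53.8]
(np.int64(290), np.int64(164)) [-17.  23.  31.] [17 28 63] [-100.1  111.9   50.3]
(np.int64(290), np.int64(165)) [-22.  21.  36.] [15 28 63] [-101.1  114.2   43.2]
(np.int64(291), np.int64(166)) [-18.  24.  40.] [16 28 62] [-95.3 111.   43.8]
```

Run:
```python
from h import *
f=np.load("side0.npz");X=cloud(f['p'],f['d'],f['K'],f['R'],f['t'])
R0=np.array([[.9184,.3957,-.0003],[.3957,-.9184,.0014],[.0003,-.0014,-1]]);P=np.array([.2175,-.5048,.193])
q=f['K']@(f['R']@P+f['t']);print(q[:2]/q[2])
T=(X-P)@R0*1000;m=(f['d']>0)&(abs(T[...,0])<50)&(abs(T[...,1])<65)&(T[...,2]>-120)&(T[...,2]<60)
v,u=np.nonzero(m);t=T[m];i=np.argsort(-t[:,2])[:25]
for k in i[::3]:print(u[k],v[k],t[k].round(0),f['p'][v[k],u[k]])
c=cv2.resize(f['p'][160:250,0:90,::-1],None,fx=6,fy=6,interpolation=cv2.INTER_CUBIC);cv2.circle(c,(int(q[0]/q[2]*6),int((q[1]/q[2]-160)*6)),5,(0,0,255),-1);cv2.imwrite("pics/g0.png",c)
```

```text
[ 54.62640247 230.90506073]
60 205 [  6. -50. -49.] [97 72 50]
53 205 [ -9. -44. -53.] [100  72  45]
40 232 [  8.  44. -54.] [107  99  92]
55 205 [ -3. -44. -54.] [68 49 32]
39 233 [  9.  49. -55.] [106  96  86]
52 204 [-10. -44. -56.] [93 67 41]
39 232 [  9.  47. -57.] [95 96 96]
37 232 [  5.  49. -59.] [61 60 60]
32 233 [ -5.  54. -59.] [101  73  45]
```

View pics/g0.png

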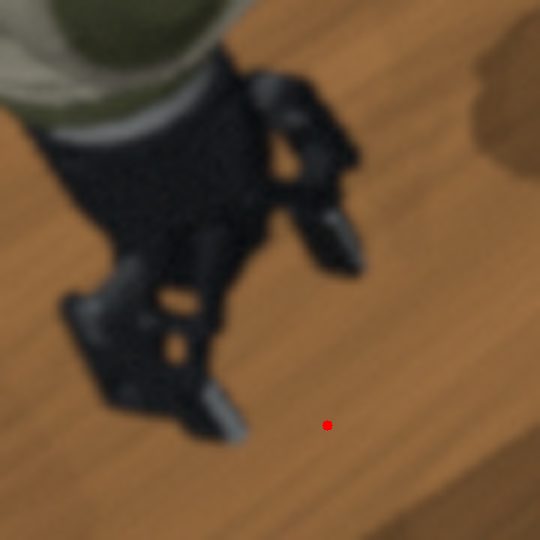

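The depth check shows the real fingertips lie about 40 mm short of the reported TCP along the tool (shut −40, open −54). That agrees with where contact was felt. I allow for this offset from now on. Next I back away and re-tilt to 25°.

```bash
cat >> h.py <<'E'
def tipplan(tip,R,off=.04):
    from rig import observe
    s=observe();print(s['time_s'],'tip now',inrack(s['position']-off*s['tool_rot'][:,2]),'ft',s['ft_force'].round(1),'q',s['q'].round(0))
    return plan(s['position'],s['tool_rot'],tip+off*R[:,2],R)
E
python3 -m handwheel '[[[-0.046,0,-0.039],[0,0,0]],[[-0.092,0,-0.077],[0,0,0]],[[-0.092,0,-0.077],[0,0,0]]]'
python3 - <<'E'
from h import *
print(tipplan(rackpt(-135,131,95),rot(25,-b,a)))
E
```

```text
time_s: 4.7
position: [0.4191, 0.2175, 0.0934]
tool_rot: [[0.775, 0.083, 0.626], [0.077, -0.996, 0.036], [0.627, 0.02, -0.779]]
ft_force: [1.2, 0.8, 0.1]
grip_width: -0.0001
gripper_force: 0.0
4.7 tip now [-192.7  137.2  124.5] ft [1.2 0.8 0.1] q [ 19.  14. 124. -65.  11. 165.]
([0.0337, 0.0077, 0.1162], [0.0076, -0.0768, -0.0])
```

```bash
python3 -m handwheel '[[[0.0,0.004,-0.01],[0.004,-0.03,0]],[[0.0,0.008,0.01],[0.008,-0.077,0]],[[0.02,0.008,0.05],[0.008,-0.077,0]],[[0.034,0.008,0.09],[0.008,-0.077,0]],[[0.034,0.008,0.116],[0.008,-0.077,0]],[[0.034,0.008,0.116],[0.008,-0.077,0]],[[0.034,0.008,0.116],[0.008,-0.077,0]]]'
python3 - <<'E'
from h import *
print(tipplan(rackpt(-135,131,95),rot(25,-b,a)))
E
```

```text
time_s: 5.4
position: [0.4719, 0.2169, 0.0584]
tool_rot: [[0.902, 0.094, 0.421], [0.085, -0.996, 0.041], [0.423, -0.001, -0.906]]
ft_force: [-1.0, 0.5, 0.7]
grip_width: 0.0001
gripper_force: 0.0
5.4 tip now [-132.   130.5   94.7] ft [-1.   0.5  0.7] q [ 14.  20. 110.  -8.  25. 105.]
([-0.0052, -0.001, -0.0031], [-0.0001, 0.0, -0.0006])
```

```bash
python3 -m handwheel '[[[0.0091,0,0.0042],[0,0,0]],[[0.0181,0,0.0085],[0,0,0]],[[0.0272,0,0.0127],[0,0,0]],[[0.0362,0,0.0169],[0,0,0]],[[0.0453,0,0.0211],[0,0,0]],[[0.0544,0,0.0254],[0,0,0]],[[0.0634,0,0.0296],[0,0,0]],[[0.0725,0,0.0338],[0,0,0]],[[0.0816,0,0.038],[0,0,0]],[[0.0816,0,0.038],[0,0,0]]]'
cat >> h.py <<'E'
def tops():
    from rig import get_image,camera_params
    p,d=get_image("top");X=cloud(p,d,**camera_params("top"))
    Z=X[...,2];m=np.zeros(d.shape,bool);m[172:265,160:335]=1
    for h in(.194,.162):
      n,l,st,_=cv2.connectedComponentsWithStats((m&(abs(Z-h)<.008)&(d>0)).astype(np.uint8))
      for i in range(1,n):
        if st[i,4]>90:
            c,sz,an,_=rect(X[l==i]); print(h,inrack([*(c/1000),0])[:2],sz,an,np.median(p[l==i],0))
E
python3 -c "
from h import *
print(tipplan(rackpt(-74,131,95),rot(25,-b,a)));tops()"
```

```text
time_s: 6.4
position: [0.5174, 0.2216, 0.059]
tool_rot: [[0.902, 0.095, 0.422], [0.086, -0.995, 0.042], [0.424, -0.002, -0.906]]
ft_force: [0.2, 0.2, 0.6]
grip_width: 0.0002
gripper_force: 0.0
6.4 tip now [-86.3 130.8  95.3] ft [0.2 0.2 0.6] q [ 13.  24. 104.  -6.  28. 102.]
([0.022, -0.0003, 0.0109], [-0.0004, -0.0005, -0.0004])
0.194 [-1.6 82.9] [127.9  30.5] 5.34 [219. 226. 219.]
0.194 [ -2.1 175.8] [128.6  39.4] 5.55 [194.5 196.  191. ]
0.194 [-12.8 131.1] [126.9  35.1] 6.03 [230. 234. 231.]
0.162 [ -7.6 -46. ] [16.  90.8] 88.25 [193. 154.  95.]
```

```bash
python3 -m handwheel '[[[0.0045,0,0.0021],[0,0,0]],[[0.009,0,0.0042],[0,0,0]],[[0.0136,0,0.0063],[0,0,0]],[[0.0172,0,0.008],[0,0,0]],[[0.0199,0,0.0093],[0,0,0]],[[0.0199,0,0.0093],[0,0,0]]]'
python3 -c "
from h import *
print(tipplan(rackpt(-74,131,95),rot(25,-b,a)));tops()"
```

```text
time_s: 7.05
position: [0.5276, 0.2226, 0.0588]
tool_rot: [[0.902, 0.095, 0.421], [0.086, -0.995, 0.042], [0.423, -0.002, -0.906]]
ft_force: [-0.1, -0.5, -0.1]
grip_width: 0.0003
gripper_force: 0.2
7.05 tip now [-76.  130.8  95.1] ft [-0.1 -0.5 -0.1] q [ 13.  24. 103.  -6.  28. 102.]
([0.0036, -0.0002, 0.0019], [-0.0004, -0.0002, -0.0004])
0.194 [-1.2 83.1] [128.1  30.9] 4.97 [220.  226.5 220. ]
0.194 [ -1.3 175.6] [129.2  39.4] 5.8 [193. 196. 190.]
0.194 [ -2.2 131. ] [129.4  35.2] 5.99 [229.  232.5 231. ]
0.162 [ -7.9 -45.9] [15.9 90.4] 88.16 [193. 154.  95.]
```

```bash
python3 -m handwheel '[[[0.0018,0,0.0008],[0,0,0]],[[0.0036,0,0.0017],[0,0,0]],[[0.0036,0,0.0017],[0,0,0]],[[-0.04,0,-0.02],[0,0,0]],[[-0.12,0,-0.06],[0,0,0]],[[-0.12,0,-0.15],[0,0,0]],[[-0.12,0,-0.24],[0,0,0]],[[-0.12,0,-0.33],[0,0,0]],[[-0.12,0,-0.42],[0,0,0]],[[-0.12,0,-0.46],[0,0,0]]]' 
python3 -c "
from h import *
print(tipplan(rackpt(-15,-175,170),rot(10,a,b),.046));tops()"
```

```text
time_s: 8.1
position: [0.3762, 0.2082, 0.2461]
tool_rot: [[0.899, 0.096, 0.427], [0.086, -0.995, 0.044], [0.429, -0.003, -0.903]]
ft_force: [0.5, 0.3, -0.6]
grip_width: -0.0001
gripper_force: 0.0
8.1 tip now [-231.   130.9  287.7] ft [ 0.5  0.3 -0.6] q [ 16.  -4. 102.  -5.  57. 103.]
([0.2509, 0.5968, 0.3862], [0.1518, -0.0679, -0.4777])
0.194 [-1.3 83. ] [129.3  31. ] 5.25 [214. 223. 216.]
0.194 [ -1.5 175.6] [128.9  39.3] 6.0 [194. 196. 190.]
0.194 [ -1.6 131. ] [126.5  34.7] 6.05 [229. 233. 231.]
0.162 [ -7.8 -45.9] [16.  90.8] 88.18 [192. 153.  95.]
```

```bash
python3 -m handwheel '[[[0.0,0.054,0.0],[0.0138,-0.0062,-0.0434]],[[0.02,0.108,0.0],[0.0276,-0.0124,-0.0868]],[[0.04,0.163,0.03],[0.0414,-0.0186,-0.13]],[[0.07,0.217,0.07],[0.0552,-0.0248,-0.174]],[[0.1,0.271,0.11],[0.069,-0.031,-0.217]],[[0.12,0.325,0.15],[0.0828,-0.037,-0.26]],[[0.14,0.38,0.19],[0.097,-0.043,-0.304]],[[0.17,0.434,0.23],[0.11,-0.05,-0.347]],[[0.2,0.488,0.28],[0.124,-0.056,-0.39]],[[0.226,0.55,0.34],[0.138,-0.062,-0.434]]]' 0.6
python3 -c "
from h import *
print(tipplan(rackpt(-15,-175,100),rot(10,a,b),.046))"
```

```text
time_s: 9.15
position: [0.5776, -0.0508, 0.1343]
tool_rot: [[0.238, 0.967, 0.086], [0.945, -0.251, 0.207], [0.222, 0.032, -0.974]]
ft_force: [0.4, -0.0, 0.5]
grip_width: 0.0513
gripper_force: 0.0
9.15 tip now [ -40.4 -155.2  179.1] ft [ 0.4 -0.   0.5] q [-24.  26.  79.  13.  76. -13.]
([-0.0604, 0.0479, 0.1512], [0.0319, -0.0139, -0.1073])
```

```bash
python3 -m handwheel '[[[-0.03,0.02,0.03],[0.012,-0.005,-0.04]],[[-0.06,0.04,0.06],[0.024,-0.01,-0.08]],[[-0.06,0.048,0.1],[0.032,-0.014,-0.107]],[[-0.06,0.048,0.15],[0.032,-0.014,-0.107]],[[-0.06,0.048,0.151],[0.032,-0.014,-0.107]],[[-0.06,0.048,0.151],[0.032,-0.014,-0.107]]]'
python3 - <<'E'
from h import *
print(tipplan(rackpt(-15,-172,25),rot(10,a,b),.046))
from rig import *
s=observe();c=camera_params("side");p,d=get_image("side");X=cloud(p,d,**c)
T=(X-s['position'])@s['tool_rot']*1000
m=(d>0)&(abs(T[...,0])<20)&(abs(T[...,1])<60)&(T[...,2]>-120)&(T[...,2]<20)
print(np.sort(T[m][:,2])[-15:].round(0), T[m][np.argsort(T[m][:,2])[-8:]].round(0))
cv2.imwrite("pics/s3.png",cv2.resize(p[140:280,190:350,::-1],None,fx=4,fy=4))
E
```

```text
time_s: 9.75
position: [0.5986, -0.068, 0.0556]
tool_rot: [[-0.088, 0.996, -0.017], [0.981, 0.09, 0.174], [0.175, -0.001, -0.985]]
ft_force: [0.6, -0.3, -0.5]
grip_width: 0.0511
gripper_force: 0.0
9.75 tip now [ -16.3 -173.2  100.9] ft [ 0.6 -0.3 -0.5] q [-22.  36.  75.   9.  74. -30.]
([-0.0242, 0.0029, 0.1499], [-0.0001, -0.0003, -0.002])
[-51. -51. -51. -51. -50. -49. -49. -48. -48. -47. -47. -46. -45. -43.
 -43.] [[-12.  30. -48.]
 [ -6. -26. -48.]
 [ -1. -26. -47.]
 [-11. -30. -47.]
 [  7. -27. -46.]
 [  5. -26. -45.]
 [ -8.  30. -43.]
 [ -6. -26. -43.]]
```

View pics/s3.png

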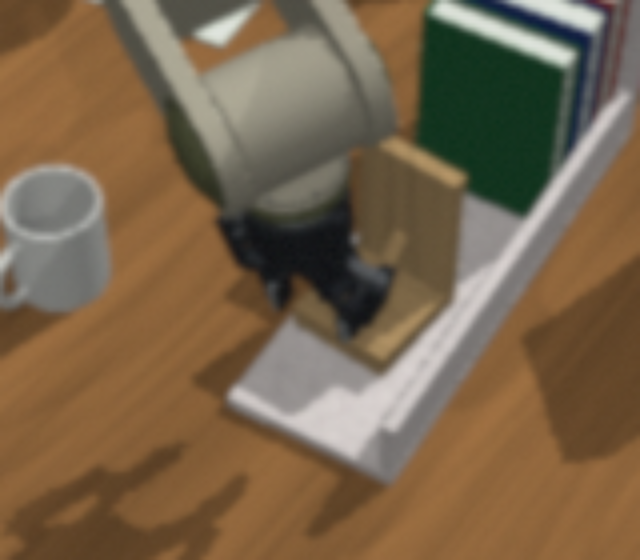

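The picture shows the open fingers at (275,295) and (345,330), hanging above the rack just outside the bookend foot. The tip offset of about −46 mm holds, so I descend.

```bash
python3 -m handwheel '[[[-0.01,0.002,0.05],[0,0,0]],[[-0.018,0.003,0.1],[0,0,0]],[[-0.022,0.003,0.13],[0,0,0]],[[-0.024,0.003,0.15],[0,0,-0.002]],[[-0.024,0.003,0.15],[0,0,-0.002]],[[-0.024,0.003,0.15],[0,0,-0.002]]]'
python3 -c "
from h import *
print(tipplan(rackpt(-15,-147,25),rot(10,a,b),.046))"
```

```text
time_s: 10.4
position: [0.6005, -0.0668, -0.019]
tool_rot: [[-0.095, 0.995, -0.015], [0.98, 0.096, 0.173], [0.174, 0.002, -0.985]]
ft_force: [-0.1, -0.2, 0.1]
grip_width: 0.0508
gripper_force: 0.0
10.4 tip now [ -14.4 -172.2   26.3] ft [-0.1 -0.2  0.1] q [-22.  41.  79.  10.  65. -32.]
([0.0491, -0.0014, 0.0112], [0.0006, 0.0, 0.0002])
```

```bash
python3 -m handwheel '[[[0.0079,0,0.0014],[0,0,0]],[[0.0158,0,0.0028],[0,0,0]],[[0.0236,0,0.0042],[0,0,0]],[[0.0315,0,0.0056],[0,0,0]],[[0.0394,0,0.0069],[0,0,0]],[[0.0473,0,0.0083],[0,0,0]],[[0.0552,0,0.0097],[0,0,0]],[[0.063,0,0.0111],[0,0,0]],[[0.0709,0,0.0125],[0,0,0]],[[0.0788,0,0.0139],[0,0,0]]]'
python3 -c "
from h import *
print(tipplan(rackpt(-15,-92,25),rot(10,a,b),.046));tops()"
```

```text
time_s: 11.4
position: [0.5962, -0.0264, -0.0201]
tool_rot: [[-0.095, 0.995, -0.016], [0.98, 0.096, 0.174], [0.174, 0.001, -0.985]]
ft_force: [0.8, -1.5, 0.5]
grip_width: 0.0512
gripper_force: 1.1
11.4 tip now [ -14.8 -131.6   25.2] ft [ 0.8 -1.5  0.5] q [-19.  40.  81.  10.  63. -29.]
([0.0778, -0.0005, 0.0142], [0.0002, -0.0002, 0.0001])
0.194 [ 3.9 83.1] [117.9  30.6] 4.83 [223.5 228.  222. ]
0.194 [ -2.6 175. ] [129.2  38.8] 4.94 [189. 192. 186.]
0.194 [ -1.1 130.8] [127.1  34.5] 5.81 [227.5 231.  229. ]
0.162 [-20.4 -30. ] [89.1 16.1] 5.22 [189. 151.  94.]
```

The bookend has squared up (5.2° against the rack's 5.5°) with its face at y≈−22. I push on.

```bash
python3 -m handwheel '[[[0.0079,0,0.0014],[0,0,0]],[[0.0158,0,0.0028],[0,0,0]],[[0.0236,0,0.0042],[0,0,0]],[[0.0315,0,0.0056],[0,0,0]],[[0.0394,0,0.0069],[0,0,0]],[[0.0473,0,0.0083],[0,0,0]],[[0.0552,0,0.0097],[0,0,0]],[[0.063,0,0.0111],[0,0,0]],[[0.0709,0,0.0125],[0,0,0]],[[0.0788,0,0.0139],[0,0,0]]]'
python3 -m handwheel '[[[0.0079,0,0.0014],[0,0,0]],[[0.0158,0,0.0028],[0,0,0]],[[0.0236,0,0.0042],[0,0,0]],[[0.0315,0,0.0056],[0,0,0]],[[0.0394,0,0.0069],[0,0,0]],[[0.0473,0,0.0083],[0,0,0]],[[0.0552,0,0.0097],[0,0,0]],[[0.063,0,0.0111],[0,0,0]],[[0.0709,0,0.0125],[0,0,0]],[[0.0788,0,0.0139],[0,0,0]]]'
python3 -c "
from h import *
print(tipplan(rackpt(-15,-12,25),rot(10,a,b),.046));tops()"
```

```text
time_s: 12.45
position: [0.5921, 0.0136, -0.0201]
tool_rot: [[-0.095, 0.995, -0.017], [0.98, 0.096, 0.174], [0.174, 0.0, -0.985]]
ft_force: [-0.2, -2.4, 1.7]
grip_width: 0.0512
gripper_force: 1.2
time_s: 13.45
position: [0.5883, 0.0534, -0.0201]
tool_rot: [[-0.095, 0.995, -0.017], [0.98, 0.096, 0.174], [0.174, 0.0, -0.985]]
ft_force: [-1.0, -2.3, -0.1]
grip_width: 0.0517
gripper_force: 1.2
13.45 tip now [-15.  -51.4  25.2] ft [-1.  -2.3 -0.1] q [-11.  39.  83.  11.  61. -22.]
([0.0775, -0.0, 0.0141], [0.0, -0.0003, 0.0001])
0.194 [-1.6 82.8] [127.9  30.5] 5.4 [215.5 223.  215. ]
0.194 [ -1.8 175.1] [128.5  39.7] 4.84 [191. 194. 188.]
0.194 [ -1.5 130.9] [126.4  34.8] 6.22 [227. 231. 229.]
0.162 [-20.8  49.7] [89.1 15.9] 6.68 [129. 101.  60.]
```

```bash
python3 -m handwheel '[[[0.0059,0,0.001],[0,0,0]],[[0.0118,0,0.0021],[0,0,0]],[[0.0177,0,0.0031],[0,0,0]],[[0.0236,0,0.0042],[0,0,0]],[[0.0295,0,0.0052],[0,0,0]],[[0.0354,0,0.0063],[0,0,0]],[[0.0414,0,0.0073],[0,0,0]],[[0.0473,0,0.0083],[0,0,0]],[[0.0532,0,0.0094],[0,0,0]],[[0.0591,0,0.0104],[0,0,0]]]'
python3 -c "
from h import *
print(tipplan(rackpt(-15,-12,25),rot(10,a,b),.046));tops()"
```

```text
time_s: 14.5
position: [0.5854, 0.0828, -0.0201]
tool_rot: [[-0.095, 0.995, -0.017], [0.98, 0.096, 0.173], [0.174, 0.0, -0.985]]
ft_force: [0.2, -5.5, -0.7]
grip_width: 0.0511
gripper_force: 2.7
14.5 tip now [-15.  -21.8  25.2] ft [ 0.2 -5.5 -0.7] q [ -8.  39.  83.  11.  60. -20.]
([0.0192, -0.0001, 0.0038], [0.0, -0.0001, 0.0002])
0.194 [ -1.3 175. ] [129.2  39.5] 5.18 [191. 192. 186.]
0.194 [ -1.  119.7] [127.9  65.5] 5.45 [225. 229. 226.]
0.162 [-25.5  81. ] [39.1 98. ] 76.37 [123.5  97.   59. ]
```

```bash
python3 -m handwheel '[[[0.004,0,0.0007],[0,0,0]],[[0.008,0,0.0014],[0,0,0]],[[0.012,0,0.002],[0,0,0]],[[0.015,0,0.0026],[0,0,0]],[[0.0175,0,0.0031],[0,0,0]],[[0.0175,0,0.0031],[0,0,0]]]'
python3 -m handwheel '[[[0.001,0,0.0002],[0,0,0]],[[0.002,0,0.0004],[0,0,0]],[[0.002,0,0.0004],[0,0,0]]]'
python3 -c "
from h import *
print(tipplan(rackpt(-15,-12,25),rot(10,a,b),.046));tops()"
```

```text
time_s: 15.15
position: [0.5847, 0.0914, -0.0201]
tool_rot: [[-0.095, 0.995, -0.016], [0.98, 0.096, 0.173], [0.174, 0.0, -0.985]]
ft_force: [-0.1, -5.9, -0.7]
grip_width: 0.0511
gripper_force: 3.0
time_s: 15.45
position: [0.5847, 0.0921, -0.0201]
tool_rot: [[-0.095, 0.995, -0.016], [0.98, 0.096, 0.173], [0.173, 0.0, -0.985]]
ft_force: [0.3, -6.9, -0.2]
grip_width: 0.051
gripper_force: 3.5
15.45 tip now [-14.9 -12.4  25.2] ft [ 0.3 -6.9 -0.2] q [ -7.  39.  83.  11.  60. -19.]
([0.0008, -0.0003, 0.0005], [0.0001, 0.0001, 0.0001])
0.194 [ -5.2 151.6] [119.9 147.2] 89.05 [199. 204. 201.]
0.162 [-19.7  95.5] [ 63.4 128.6] 69.97 [120.  95.  58.]
```

```bash
python3 -m handwheel '[[[0.001,0,0.0002],[0,0,0]],[[0.002,0,0.0004],[0,0,0]],[[0.002,0,0.0004],[0,0,0]]]'
python3 -m handwheel '[[[0.001,0,0.0002],[0,0,0]],[[0.002,0,0.0004],[0,0,0]],[[0.002,0,0.0004],[0,0,0]]]'
python3 -m handwheel '[[[0.001,0,0.0002],[0,0,0]],[[0.002,0,0.0004],[0,0,0]],[[0.002,0,0.0004],[0,0,0]]]'
```

```text
time_s: 15.8
position: [0.5846, 0.0932, -0.0201]
tool_rot: [[-0.095, 0.995, -0.016], [0.98, 0.096, 0.173], [0.173, 0.0, -0.985]]
ft_force: [-0.3, -6.9, -0.7]
grip_width: 0.0514
gripper_force: 3.5
time_s: 16.1
position: [0.5846, 0.0936, -0.0201]
tool_rot: [[-0.095, 0.995, -0.016], [0.98, 0.096, 0.172], [0.173, 0.001, -0.985]]
ft_force: [0.3, -9.3, 1.2]
grip_width: 0.0512
gripper_force: 4.9
time_s: 16.4
position: [0.5847, 0.0937, -0.0201]
tool_rot: [[-0.095, 0.995, -0.016], [0.981, 0.096, 0.17], [0.171, 0.001, -0.985]]
ft_force: [-0.7, -14.9, 0.6]
grip_width: 0.0512
gripper_force: 7.1
```

Force has risen to 15 N with no more motion, so the row is tight. I withdraw backwards and then up.

```bash
python3 -m handwheel '[[[-0.01,0,-0.002],[0,0,0]],[[-0.04,0,-0.007],[0,0,0]],[[-0.1,0,-0.017],[0,0,0]],[[-0.14,0,-0.08],[0,0,0]],[[-0.16,0,-0.17],[0,0,0]],[[-0.2,0,-0.26],[0,0,0]],[[-0.28,0,-0.35],[0,0,0]],[[-0.36,0,-0.44],[0,0,0]],[[-0.44,0,-0.5],[0,0,0]],[[-0.44,0,-0.5],[0,0,0]]]'
python3 - <<'E'
from h import *; from rig import *
p,d=get_image("top");X=cloud(p,d,**camera_params("top"));Z=X[...,2]
hsv=cv2.cvtColor(p,cv2.COLOR_RGB2HSV).astype(int)
u,v=np.indices(d.shape)[::-1]
roi=(u>160)&(u<300)&(v>172)&(v<258)&(d>0)
q=(X-O);xr=q@a*1000;yr=q@b*1000
for lo,hi,n in((159,197,'red'),(124,158,'blue'),(98,127,'green')):
    m=roi&(abs(Z-.194)<.006)&(yr>lo+4)&(yr<hi-4);print(n,'x',np.percentile(xr[m],[1,99]).round(1),'z',Z[m].min().round(3),np.median(Z[m]).round(3))
m=roi&(abs(Z-.194)<.006);print('row y',np.percentile(yr[m],[.5,99.5]).round(1))
for h in(.162,.037):
    m=roi&(abs(Z-h)<.005)&(hsv[...,1]>90)&(hsv[...,0]>8)&(hsv[...,0]<28)&(yr<105)&(abs(xr)<64);c,s,an,k=rect(X[m]);print(h,inrack([*c/1000,0]),s,an,k)
cv2.imwrite("pics/t4.png",cv2.resize(p[165:320,150:345,::-1],None,fx=3.8,fy=3.8,interpolation=cv2.INTER_CUBIC))
E
```

```text
time_s: 17.4
position: [0.6095, -0.1674, 0.1901]
tool_rot: [[-0.093, 0.996, -0.013], [0.981, 0.094, 0.172], [0.172, 0.004, -0.985]]
ft_force: [0.1, 0.6, 0.7]
grip_width: 0.0511
gripper_force: 0.0
red x [-64.2  57.1] z 0.188 0.191
blue x [-63.4  59.6] z 0.188 0.191
green x [-64.5  57.2] z 0.188 0.191
row y [ 98.5 201.7]
0.162 [-0.7 90.2  0. ] [126.3  17.3] 5.37 200
0.037 [-21.   48.2   0. ] [86.5 95.2] 4.81 616
```

View pics/t4.png

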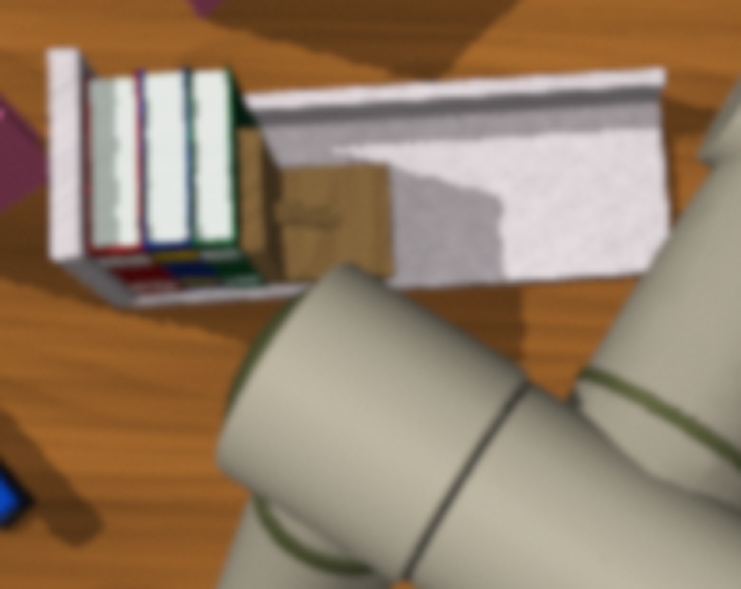

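The picture shows the three books flush and touching at crop (90–235, 70–245). The bookend is square against the green book (240–390), and the arm is clear. Spines agree within about 1 mm, the row spans y 98.5–201.7 and the bookend is at x −21 mm. I hand in.

```bash
python3 -c "
from rig import *
print(close_job())"
```

```text
the job is handed in; nothing more can be done
None
```

The job is handed in, with no verdict returned: the last picture showed the blue book pushed back flush, the three books tight against the end panel and the bookend square against the green one.

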